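# Fan packing plates in the lathe shim tray

### The job

Tip the standing aluminium block over the open end of the wooden shim tray, without lifting it, so that it lies on its side in the tray. Then fan the three steel packing plates into a shingled row in line with the tray, longest first and shortest last: the long one leans on the block, the middle one on the long one and the short one on the middle one, each with its lower end on the tray floor and about 30 mm farther from the block than the one before. Leave everything else on the bench where it is.

Things in the scene. Friction and masses are not known exactly. Their poses are not given: they have to be found in the camera images.
- tray: Fixed tray of light wood, 146 x 286 mm, long axis y. Floor surface 12 mm above the bench, from y = -140 to +140 mm, between side rims (inner faces x = +-67 mm, tops z = 18 mm) and an end rim at y = -140 mm (top 22 mm). The +y end is open: no rim, its edge a 12 mm step up from the bench. Origin: centre of the underside, on the bench.
- block: Aluminium block, about 0.58 kg, 90 high (its z) x 80 (x) x 30 mm (y), standing on the bench 2-20 mm outside the tray's open end. Pushed high up towards the tray's -y it pivots over the step and falls flat on the tray floor, foot overhanging about 12 mm, top side 30 mm above the floor, its z along the tray's -y. Origin: centre of the foot face.
- plate_long: The longest of three flat ground-steel packing plates, 130 mm long (its y axis), 45 mm wide (x axis), 8 mm thick, the same either way round; starts flat on the bench; about 0.37 kg. Origin: centre of its underside. 
- plate_mid: The middle one of three flat ground-steel packing plates, 110 mm long (its y axis), 45 mm wide (x axis), 8 mm thick, the same either way round; starts flat on the bench; about 0.31 kg. Origin: centre of its underside. 
- plate_short: The shortest of three flat ground-steel packing plates, 90 mm long (its y axis), 45 mm wide (x axis), 8 mm thick, the same either way round; starts flat on the bench; about 0.255 kg. Origin: centre of its underside. 
- spanner: Bystander, to be left where it is: steel open-ended spanner, 180 mm, lying flat. Origin on its underside.
- caliper: Bystander, to be left where it is: steel sliding caliper, 200 mm, lying flat. Origin on its underside.
- shaft: Bystander, to be left where it is: turned stepped steel shaft standing on its 56 mm flange, 80 mm high. Origin on its underside.
- bush: Bystander, to be left where it is: white plastic bush, 64 mm across, 35 mm high. Origin on its underside.
- jar: Bystander, to be left where it is: glass jar with steel cap, 70 mm across, 75 mm high. Origin on its underside.
There are look-alikes about, which are no part of the job. What is shaped like the plate_long but green or orange is not meant.

How it is judged (in metres and radians):
On the way, in this order (a step that is already met when the one before it is completed fails the run):
1. the block lies on its side on the tray floor (angle between block's own z axis and vertical between 1.45 and 1.7 rad and contact force between block and tray above 0.3 N and x of block in the frame of tray between -0.03 and 0.03 m and y of block in the frame of tray between 0.09 and 0.18 m), for 0.2 s.
2. the long plate leans on the block, lower end on the tray floor (contact force between plate_long and tray above 0.03 N and contact force between plate_long and block above 0.03 N and angle between plate_long's own z axis and vertical between 0.12 and 0.6 rad and angle between the x axis of plate_long and the x axis of tray, either way round below 0.2 rad and x of plate_long in the frame of tray between -0.02 and 0.02 m), for 0.2 s.
3. the middle plate leans on the long one, lower end on the tray floor (contact force between plate_mid and tray above 0.03 N and contact force between plate_mid and plate_long above 0.03 N and angle between plate_mid's own z axis and vertical between 0.12 and 0.6 rad and angle between the x axis of plate_mid and the x axis of tray, either way round below 0.2 rad and x of plate_mid in the frame of tray between -0.02 and 0.02 m and horizontal distance between plate_mid and plate_long between 0.025 and 0.06 m), for 0.2 s.
At the end, for the whole second after the job is handed in: Block on its side on the tray floor at the open end; long plate touching block, mid touching long, short touching mid, all touching the floor, sloping 7-34 deg, within 20 mm of the tray's middle line and 0.2 rad of its direction, neighbouring centres 25-60 mm apart; all at rest (all of step 1 and all of step 2 and all of step 3 and contact force between plate_short and tray above 0.03 N and contact force between plate_short and plate_mid above 0.03 N and angle between plate_short's own z axis and vertical between 0.12 and 0.6 rad and angle between the x axis of plate_short and the x axis of tray, either way round below 0.2 rad and x of plate_short in the frame of tray between -0.02 and 0.02 m and horizontal distance between plate_short and plate_mid between 0.025 and 0.06 m and linear speed of each of block, plate_long, plate_mid, plate_short below 0.02 m/s).
It fails at once if the block is lifted: its foot comes more than 60 mm above the bench (height (world z) of block above 0.06 m).
It fails at once if a bystander is moved by more than 30 mm (distance of any of spanner, caliper, shaft, bush, jar from where it was at the start of the episode above 0.03 m).
It also fails if it takes over 67 s, if anything falls off the work surface, if the arm or the gripper's body presses on something with over 40 N, if the wrist force passes 120 N, or if a joint passes its speed limit or range.

### The arm

A 7-joint arm with a two-finger parallel gripper is mounted at the origin on the work surface. World frame = base frame: x ahead of the robot, y to its left, z up, the work surface at z = 0. Lengths are in mm, angles in rad, forces in N, time in s.
With the tool pointing down it reaches from about 425 to 800 mm from the base axis. Payload 8.3 kg.
Tool frame: the origin (TCP) lies between the finger pads; the fingertips stand 17 mm ahead of it and the grasp point (between the pads) lies 2 mm behind it (manip.tip_extent is the z of the fingertips in the tool frame, in mm); z points along the fingers, y is the direction in which the jaws open and shut (so a half turn about z gives the same grasp; the last joint's range is limited). The gripper opens to 85 mm and grips with 20 to 120 N. Pads are 22 mm wide; open, the fingers measure 114 mm over their backs; the gripper's body (76 mm by 85 mm) begins 54 mm behind the grasp point. The pads swing forward as they close: fully open they stand 13 mm farther back than shut.
Start: joints at [-1.4, 0.383, 0.016, 1.37, -0.006, 1.388, -0.046], TCP at [144.747, 607.991, 248.279] pointing down, gripper open.
Joint ranges: [-2.95, 2.95], [-0.25, 2.06], [-1.52, 1.56], [0.18, 2.33], [-1.44, 4.58], [0.02, 2.06], [-3.01, 3.01]. Speed limits (rad/s): [2.39, 2.39, 3.01, 3.01, 3.14, 3.14, 3.14].

### API

Orientations are given as a unit quaternion [x, y, z, w].
In Python, from plant import sensors, cams, manip gives the robot as it stands.
- The arm moves only by the shell command python3 -m inch 'ROWS' [OPENING] [FORCE]. ROWS is JSON, a list of rows, each a list of 6 numbers: the shift along the world's x, y, z in cm, then the turn, a rotation vector about the world's x, y, z in degrees. A call has 1 to 10 rows; each row shifts and turns the commanded pose from where the row before left it; what a row does not reach is not made up. A row lasts 1/12 s, in which the tool goes at most 41.7 mm and 7.16 degrees, less where a joint would pass 70% of its speed; a pose out of reach is approached as far as the arm can. A call is refused whole if a number of a shift passes 4.17 or a number of a turn 7.16, either way. A call with a gripper value outside its range is refused whole. OPENING is the opening, from 0 (shut) to 1 (fully open), set as the call begins (- or left out, the last holds). The fingers move at their own pace and stop on an object; FORCE is the grip in N (left out, the last holds). Time passes only in rows, so rows that do not move let the fingers close. It gives the time, the measured TCP pose, the force and the opening at its end, in the units of the state.
- sensors.read_state(): the state, without advancing time (a new reading comes with each control period).
- cams.capture(name): name is "scene" or "top"; returns a dict with "image" (400x640x3 uint8, red, green, blue), "range_z" (400x640 float32, mm along the optical axis (not along the pixel's ray), 0 where there is no reading), "mtx" (3x3 intrinsics, pixels), "rvec" (rotation vector, rad) and "tvec" (3), from world to camera coordinates, as OpenCV has them. Camera axes: x right, y down, z forward; pixel columns grow to the right and rows downward; lengths in mm; the calibration is good to about 2 mm. A picture is of the moment at which its call begins.
- manip.job_done(): hands the job in, once; it reports no verdict.
The state is a dict: "clock": time; "joints": joint angles; "joint_vel": joint speeds; "tau": joint torques, N m; "eef_pos": TCP position; "ee_rot": TCP orientation; "wrist_force": force on the tool from outside, world axes, zero at the start; "ft_torque": the same for the moment, N m; "grip_width": finger opening in mm.
Only numpy, scipy, OpenCV 4.12 (cv2) and the standard library are available. Lean on these libraries where they do the work, as an engineer would, in place of code of your own. Each camera call takes 0.05 s, during which the arm holds its last target.

## Working session

There is one attempt and no reset: what is moved stays moved. The work goes in short steps, Python scripts to look and compute and a shell command to move; the robot and the scene stay as the last step left them, time stands still between calls to the robot, and variables do not carry over. Pictures are saved under pics/ and viewed, and the job is handed in when it is done.

```bash
ls; mkdir -p pics; cat > h.py <<'E'
import numpy as np, cv2, sys
from plant import sensors, cams, manip
from scipy.spatial.transform import Rotation as R
def cap(n,fn=None):
    c=cams.capture(n)
    if fn: cv2.imwrite('pics/'+fn,c['image'][:,:,::-1])
    return c
def cloud(c):
    z=c['range_z'].astype(float);K=np.array(c['mtx']);v,u=np.mgrid[:z.shape[0],:z.shape[1]]
    P=np.stack([(u-K[0,2])/K[0,0]*z,(v-K[1,2])/K[1,1]*z,z],-1)
    Rm=cv2.Rodrigues(np.array(c['rvec'],float))[0]
    W=(P-np.array(c['tvec']).reshape(3))@Rm
    W[z==0]=np.nan
    return W
E
python3 - <<'E'
from h import *
for n in ('top','scene'):
    c=cap(n,n+'0.png'); np.savez('pics/'+n+'0.npz',**c)
    print(c['mtx'],c['rvec'],c['tvec'])
print(sensors.read_state(),manip.tip_extent)
E
```

```text
pics
[[404.5356283    0.         319.32008799]
 [  0.         404.5356283  194.82027808]
 [  0.           0.           1.        ]] [ 2.12958873 -2.13573922  0.20059708] [ -40.77518359  465.97207481 1233.50413312]
[[478.14803628   0.         312.2006093 ]
 [  0.         478.14803628 200.08752521]
 [  0.           0.           1.        ]] [ 1.64507268  1.86421609 -0.81792859] [  93.76426937 -290.27853504 1651.11426945]
{'clock': 0.1, 'joints': array([-1.39991882,  0.3841438 ,  0.01635839,  1.37105965, -0.00629569,
        1.38817747, -0.04651394]), 'joint_vel': array([-0.00207099, -0.00048185,  0.00269187, -0.00254293, -0.00026765,
       -0.00068018, -0.00030211]), 'tau': array([ 2.71232471e-03, -6.29140949e+01,  8.47072173e-01, -3.72755563e+01,
        1.67595892e-02,  1.06759934e-02,  2.39611586e-05]), 'eef_pos': array([144.64085081, 607.5999177 , 247.38030092]), 'ee_rot': array([ 1.16590123e-01,  9.93179735e-01, -8.64931286e-04, -9.03552814e-05]), 'wrist_force': array([ 0.520545 , -0.932264 ,  0.6541762]), 'ft_torque': array([0.0193856 , 0.02368145, 0.01255468]), 'grip_width': 85.18531235412972} 17.0
```

View pics/top0.png

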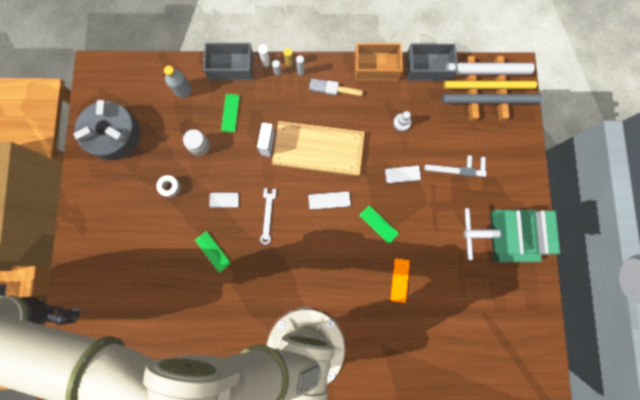

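View pics/scene0.png

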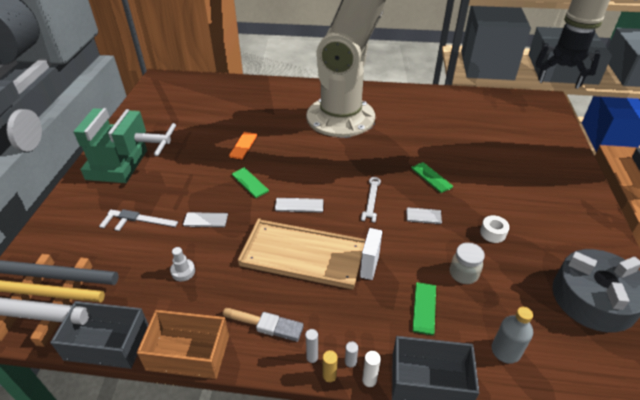

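Top view: the tray spans (273,122)–(365,173), with its open end on the left and the block at (265,138). The grey plates are at (329,201), (403,174) and (224,200). Next I'll measure them.

```bash
cat > m.py <<'E'
from h import *
def rect(W,img,box,zlo,zhi,maskf,zt=None):
    u0,v0,u1,v1=box
    w=W[v0:v1,u0:u1]; im=img[v0:v1,u0:u1].astype(int)
    m=maskf(im)&(w[...,2]>zlo)&(w[...,2]<zhi)
    p=w[m]
    (c,s,a)=cv2.minAreaRect(p[:,:2].astype(np.float32))
    return np.array(c).round(1),np.array(s).round(1),round(a,1),np.median(p[:,2]).round(1),len(p), p
E
python3 - <<'E'
from m import *
for n,boxes in (('top',dict(long=(302,185,357,217),mid=(380,160,425,188),short=(203,186,245,213),block=(252,115,274,160),tray=(266,115,372,180),)),
 ('scene',dict(long=(270,193,330,217),mid=(180,208,232,232),short=(402,204,446,226),block=(355,225,385,282),tray=(235,217,372,292)))):
    c=np.load('pics/%s0.npz'%n); W=cloud(c); im=c['image']
    print(n,'bench z',np.nanmedian(W[150:180,440:500,2]) if 0 else '')
    for k,b in boxes.items():
        if k=='tray': f=lambda i:(i[...,0]>150)&(i[...,0]-i[...,2]>35)
        else: f=lambda i:(i.min(-1)>110)&(i.max(-1)-i.min(-1)<45)
        r=rect(W,im,b,3 if k!='block' else 75,30 if k!='block' else 110,f)
        print(k,*r[:5])
E
```

```text
top bench z 
long [455.6 -73.3] [ 51.5 133.8] 4.1 9.6 588
mid [ 542.8 -323.3] [ 49.  131.5] 3.7 9.3 472
short [457.8 267. ] [95.7 49.8] 89.9 9.8 424
block [645.2 128. ] [31.2 81.4] 80.5 91.9 273
tray [636.5 -41.5] [347.9 219.8] 89.0 14.1 4023
scene bench z 
long [460.  -71.5] [ 49.7 128.6] 4.7 6.3 525
mid [ 546.5 -312.6] [ 49.5 110.9] 4.7 6.0 468
short [460.5 267.7] [52.3 89.9] 1.2 6.7 414
block [649.1 131. ] [30.3 84.6] 80.8 88.5 392
tray [627.8 -35.4] [288.7 161.3] 81.5 10.8 4897
```

```bash
python3 - <<'E'
from m import *
for n in ('top','scene'):
    c=np.load('pics/%s0.npz'%n); W=cloud(c); i=c['image'].astype(int)
    m=(i[...,0]>140)&(i[...,0]-i[...,2]>30)&(W[...,2]>4)&(W[...,2]<30)
    k,l,st,ce=cv2.connectedComponentsWithStats(m.astype(np.uint8))
    seed=(145,320) if n=='top' else (253,305)
    lab=l[seed]; p=W[l==lab]
    print(n,cv2.minAreaRect(p[:,:2].astype(np.float32)),st[lab],np.percentile(p[:,2],[5,50,95]))
    # bench height
    s=(slice(225,240),slice(300,350)) if n=='top' else (slice(225,240),slice(190,230))
    print('bench',np.nanmedian(W[...,2][s]))
    # dims of all grey items near tray
    for nm,cc,zr in (('block',(647,130),(80,110)),('long',(457,-72),(4,20)),('mid',(545,-314),(4,20)),('short',(459,267),(4,20))):
        d=np.hypot(W[...,0]-cc[0],W[...,1]-cc[1])
        g=(i.min(-1)>100)&(i.max(-1)-i.min(-1)<50)&(W[...,2]>zr[0])&(W[...,2]<zr[1])&(d<90)
        k,l,st,ce=cv2.connectedComponentsWithStats(g.astype(np.uint8))
        lab=1+np.argmax(st[1:,4]); p=W[l==lab]
        print(nm,cv2.minAreaRect(p[:,:2].astype(np.float32)),p[:,:2].mean(0).round(1),np.median(p[:,2]).round(1))
E
```

```text
top ((633.31494140625, -30.171051025390625), (322.1686706542969, 189.8541259765625), 88.51618957519531) [ 268  119   97   58 3959] [ 8.27898585 14.11687991 21.23513409]
bench 2.0464109501130645
block ((645.22412109375, 127.98755645751953), (31.239179611206055, 81.41576385498047), 80.47691345214844) [644.2 127.5] 91.9
long ((455.6204833984375, -73.32658386230469), (51.476722717285156, 133.8751678466797), 3.943693161010742) [455.2 -74.1] 9.7
mid ((540.9910888671875, -315.9021301269531), (52.02641677856445, 116.59651184082031), 4.132882595062256) [ 540.9 -314.7] 9.4
short ((457.6595153808594, 264.870361328125), (91.48986053466797, 49.460575103759766), 89.93363952636719) [456.6 265.6] 10.1
scene ((631.9598999023438, -36.16017150878906), (286.4877624511719, 152.49868774414062), 82.68965148925781) [ 239  219  126   66 5136] [ 7.63777229 10.79610662 17.54584035]
bench -1.7873323083306385
block ((649.1210327148438, 131.02806091308594), (30.252225875854492, 84.56881713867188), 80.83628845214844) [653.4 130.6] 88.6
long ((459.9895324707031, -71.5207290649414), (49.6616325378418, 128.58334350585938), 4.6972527503967285) [461.6 -69.9] 6.5
mid ((547.02978515625, -312.09356689453125), (48.353721618652344, 110.01769256591797), 4.675306797027588) [ 546.9 -312. ] 6.2
short ((462.0948791503906, 267.7641906738281), (49.12285614013672, 89.85433959960938), 1.1875028610229492) [462.9 268.2] 6.8
```

```bash
cat > ov.py <<'E'
from m import *
def proj(c,P):
    return cv2.projectPoints(np.array(P,float).reshape(-1,1,3),np.array(c['rvec'],float),np.array(c['tvec'],float),np.array(c['mtx'],float),None)[0].reshape(-1,2)
def overlay(c,polys,fn,crop,s=5):
    u0,v0,u1,v1=crop
    im=cv2.resize(np.ascontiguousarray(c['image'][v0:v1,u0:u1,::-1]),None,fx=s,fy=s,interpolation=cv2.INTER_CUBIC)
    for P,col in polys:
        q=((proj(c,P)-[u0,v0]+.5)*s).round().astype(np.int32)
        cv2.polylines(im,[q],True,col,1)
    cv2.imwrite('pics/'+fn,im)
def fr(x,y,yaw,pts):
    a=np.radians(yaw);p=np.array(pts,float);o=p.copy()
    o[:,0]=x+p[:,0]*np.cos(a)-p[:,1]*np.sin(a);o[:,1]=y+p[:,0]*np.sin(a)+p[:,1]*np.cos(a);return o
E
python3 - <<'E'
from ov import *
T=(632,-35,-7.8)
tr=[fr(*T,[[-73,-143,0],[73,-143,0],[73,143,0],[-73,143,0]]),fr(*T,[[-67,-140,12],[67,-140,12],[67,140,12],[-67,140,12]])]
for n,cr in (('top',(250,105,380,185)),('scene',(230,205,390,300))):
    c=dict(np.load('pics/%s0.npz'%n)); 
    overlay(c,[(tr[0],(0,0,255)),(tr[1],(255,0,0))],n+'_ov.png',cr)
E
```

```text
(no output)
```

View pics/top_ov.png

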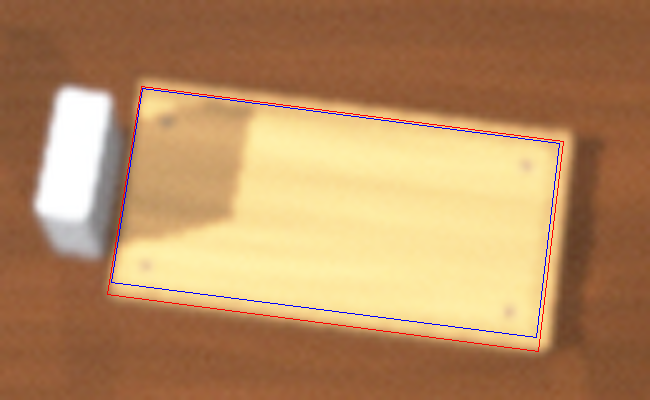

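View pics/scene_ov.png

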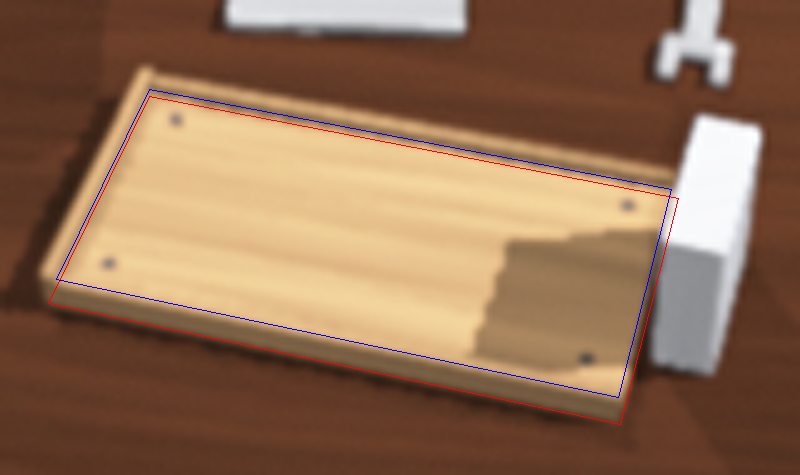

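```bash
python3 -m inch '[[2.83,-2.38,0,0,0,-4.68],[2.83,-2.38,0,0,0,-4.68],[2.83,-2.38,0,0,0,-4.68],[2.83,-2.38,0,0,0,-4.68],[2.83,-2.38,0,0,0,-4.68],[2.83,-2.38,0,0,0,-4.68],[2.83,-2.38,0,0,0,-4.68],[2.83,-2.38,0,0,0,-4.68],[2.83,-2.38,0,0,0,-4.68]]' 0 30
python3 -m inch '[[2.83,-2.38,0,0,0,-4.68],[2.83,-2.38,0,0,0,-4.68],[2.83,-2.38,0,0,0,-4.68],[2.83,-2.38,0,0,0,-4.68],[2.83,-2.38,0,0,0,-4.68],[2.83,-2.38,0,0,0,-4.68],[2.83,-2.38,0,0,0,-4.68],[2.83,-2.38,0,0,0,-4.68],[2.83,-2.38,0,0,0,-4.68],[0,0,0,0,0,0]]'
```

```text
clock: 0.85
eef_pos: [400.4, 392.2, 248.0]
ee_rot: [0.467, 0.884, -0.0, -0.0]
wrist_force: [-0.3, 0.2, 0.1]
grip_width: 0.1
clock: 1.68
eef_pos: [657.8, 171.0, 246.5]
ee_rot: [0.757, 0.653, -0.002, 0.002]
wrist_force: [-0.6, -0.8, 0.6]
grip_width: 0.1
```

```bash
python3 -m inch '[[0,0,-3.5,0,0,0],[0,0,-3.5,0,0,0],[0,0,-3.5,0,0,0],[0,0,-3.5,0,0,0],[0,0,-2,0,0,0],[0,0,0,0,0,0]]'; python3 -c "
from h import *
c=cap('scene','s1.png'); print(sensors.read_state()['eef_pos'])
cv2.imwrite('pics/s1z.png',cv2.resize(c['image'][150:310,220:460,::-1],None,fx=3,fy=3))"
```

```text
clock: 2.18
eef_pos: [650.3, 179.1, 81.7]
ee_rot: [0.753, 0.659, -0.005, -0.002]
wrist_force: [-0.0, -0.6, -0.2]
grip_width: -0.3
[652.04645475 179.3369785   85.21487341]
```

View pics/s1z.png

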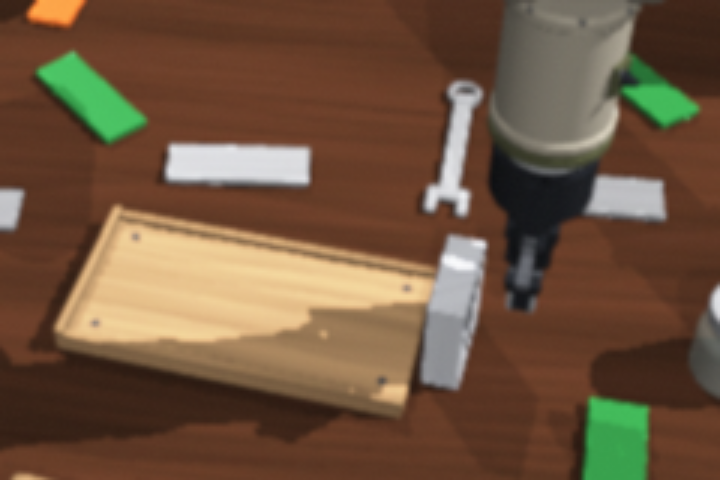

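```bash
python3 -m inch '[[-0.13,-1,0,0,0,0],[-0.13,-1,0,0,0,0],[-0.09,-0.7,0,0,0,0],[-0.09,-0.7,0,0,0,0],[-0.08,-0.6,0,0,0,0],[-0.08,-0.6,0,0,0,0],[-0.08,-0.6,0,0,0,0],[-0.08,-0.6,0,0,0,0]]'; python3 -c "
from h import *
c=cap('scene','s2.png'); print(sensors.read_state()['eef_pos'])
cv2.imwrite('pics/s2z.png',cv2.resize(c['image'][150:310,220:460,::-1],None,fx=3,fy=3))"
```

```text
clock: 2.9
eef_pos: [646.4, 120.9, 88.3]
ee_rot: [0.753, 0.658, -0.0, -0.0]
wrist_force: [1.0, -0.1, 0.7]
grip_width: 0.3
[646.34446459 119.05367582  88.28757629]
```

View pics/s2z.png

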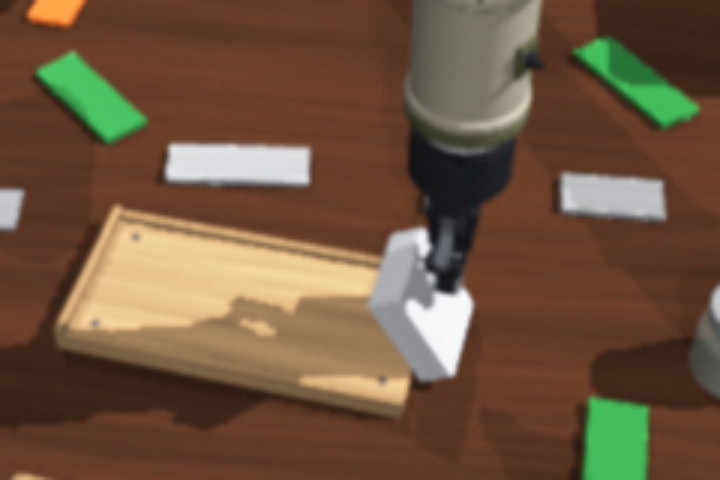

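Block is tipped about 35° and appears to be leaning on the step; I'll continue the push.

```bash
python3 -m inch '[[-0.08,-0.6,0,0,0,0],[-0.08,-0.6,0,0,0,0],[-0.08,-0.6,0,0,0,0],[-0.08,-0.6,0,0,0,0],[0,0,0,0,0,0],[0,0,0,0,0,0]]'; python3 -c "
from h import *
c=cap('scene','s3.png'); print(sensors.read_state()['eef_pos'])
cv2.imwrite('pics/s3z.png',cv2.resize(c['image'][150:310,220:460,::-1],None,fx=3,fy=3))"
```

```text
clock: 3.45
eef_pos: [643.4, 97.0, 88.3]
ee_rot: [0.753, 0.658, -0.0, -0.0]
wrist_force: [0.5, 0.8, 0.2]
grip_width: 0.1
[643.36863733  97.65843528  88.28925609]
```

View pics/s3z.png

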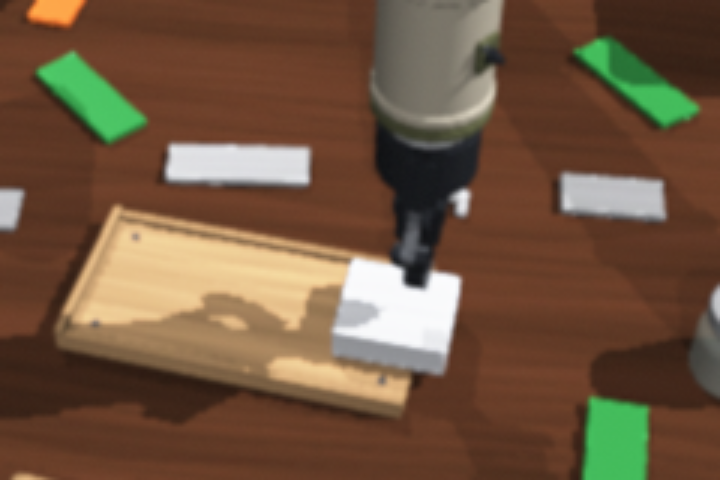

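```bash
python3 -m inch '[[-2.3,-2.1,0.8,0,0,1.6],[-2.3,-2.1,0,0,0,1.6],[-2.3,-2.1,0,0,0,1.6],[-2.3,-2.1,0,0,0,1.6],[-2.3,-2.1,0,0,0,1.6],[-2.3,-2.1,0,0,0,1.6],[-2.3,-2.1,-2,0,0,1.6],[-2.44,-2.28,-2,0,0,1.5],[0,0,0,0,0,0]]' 0.75 40; python3 - <<'E'
from m import *
c=cap('scene','s4.png'); t=cap('top','t4.png');print(sensors.read_state()['eef_pos'])
for c in (t,c):
    W=cloud(c); i=c['image'].astype(int)
    d=np.hypot(W[...,0]-642,W[...,1]-75)
    g=(i.min(-1)>90)&(i.max(-1)-i.min(-1)<50)&(W[...,2]>34)&(W[...,2]<52)&(d<90)
    k,l,st,ce=cv2.connectedComponentsWithStats(g.astype(np.uint8))
    lab=1+np.argmax(st[1:,4]); p=W[l==lab]
    print('block',cv2.minAreaRect(p[:,:2].astype(np.float32)),p[:,:2].mean(0).round(1),np.median(p[:,2]).round(1))
cv2.imwrite('pics/s4z.png',cv2.resize(c['image'][130:310,180:460,::-1],None,fx=2.8,fy=2.8))
E
```

```text
clock: 4.25
eef_pos: [450.9, -76.0, 53.1]
ee_rot: [0.677, 0.736, -0.003, -0.003]
wrist_force: [-1.3, 0.3, -0.2]
grip_width: 64.2
[456.76856644 -72.6797902   55.87907891]
block ((638.979248046875, 83.54798889160156), (90.36761474609375, 81.74652862548828), 83.38238525390625) [637.9  83.3] 43.9
block ((643.0595703125, 86.47346496582031), (90.14789581298828, 84.13246154785156), 83.33129119873047) [646.2  86.3] 40.6
```

View pics/s4z.png

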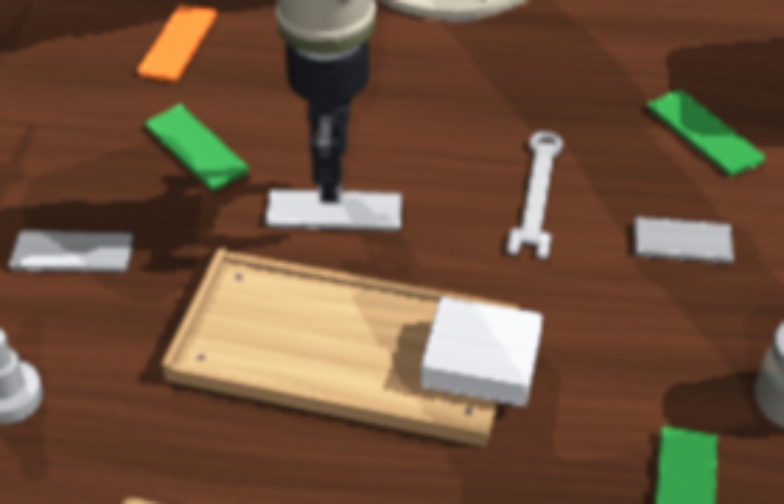

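```bash
python3 -m inch '[[0.1,0,-1.8,0,0,0],[0,0,-1.9,0,0,0],[0,0,0,0,0,0],[0,0,0,0,0,0]]' 0.7 40; python3 -m inch '[[0,0,0,0,0,0],[0,0,0,0,0,0],[0,0,0,0,0,0],[0,0,0,0,0,0]]' 0.3 40
```

```text
clock: 4.68
eef_pos: [459.4, -71.4, 19.3]
ee_rot: [0.675, 0.738, -0.0, -0.0]
wrist_force: [0.2, 0.3, 0.4]
grip_width: 59.8
clock: 5.02
eef_pos: [459.8, -71.9, 20.6]
ee_rot: [0.675, 0.738, 0.001, 0.0]
wrist_force: [-2.7, 1.9, 7.5]
grip_width: 43.1
```

```bash
python3 -m inch '[[0,0,0.5,0,0,0],[0,0,1.5,0,0,0],[0,0,3,0,0,0],[0,0,3,0,0,0],[0,0,0,0,0,0]]' 0.3 60; python3 - <<'E'
from h import *
c=cap('scene','s5.png')
cv2.imwrite('pics/s5z.png',cv2.resize(c['image'][130:310,180:460,::-1],None,fx=2.8,fy=2.8))
print(sensors.read_state()['grip_width'],sensors.read_state()['wrist_force'])
E
```

```text
clock: 5.43
eef_pos: [462.3, -72.9, 104.8]
ee_rot: [0.675, 0.737, 0.003, 0.003]
wrist_force: [1.7, -0.0, -3.1]
grip_width: 41.9
41.14911183212218 [-0.5520822   0.02105215 -4.3819876 ]
```

View pics/s5z.png

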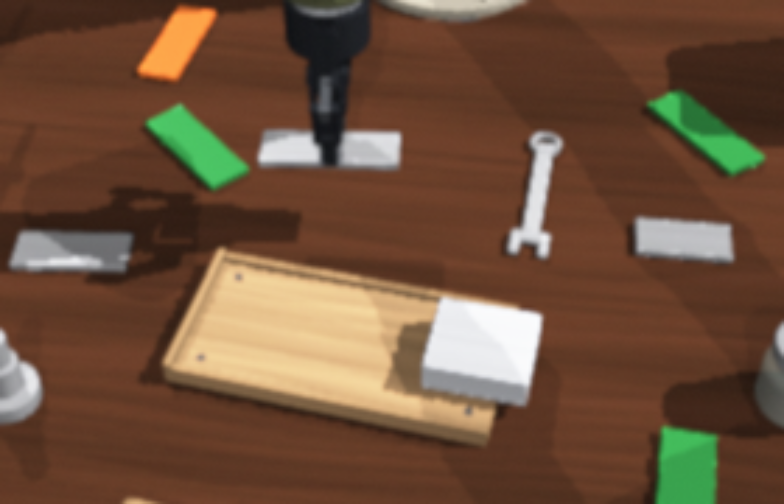

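```bash
python3 -m inch '[[2.5,0.85,0,0,0,-1.75],[2.5,0.85,0,0,0,-1.75],[2.5,0.85,0,0,0,-1.75],[2.5,0.85,0,0,0,-1.75],[2.5,0.85,0,0,0,-1.75],[2.5,0.85,0,0,0,-1.75],[2.4,0.8,0,0,0,-1.75],[0,0,0,5.06,-0.65,0],[0,0,0,5.06,-0.65,0],[0,0,0,5.06,-0.65,0]]'; python3 -m inch '[[0,0,0,0,0,0],[0,0,0,0,0,0],[0,0,0,0,0,0]]' ; cat > pl.py <<'E'
from m import *
T=(632,-37,-7.3)
def totray(p):
    a=np.radians(T[2]); d=np.array(p,float)-[T[0],T[1],0]
    return np.array([d[0]*np.cos(a)+d[1]*np.sin(a),-d[0]*np.sin(a)+d[1]*np.cos(a),d[2]])
def toworld(p):
    return fr2(p)
def st():
    s=sensors.read_state(); r=R.from_quat(s['ee_rot']); M=r.as_matrix()
    print('tcp',s['eef_pos'].round(1),'tray',totray(s['eef_pos']).round(1),'toolz',(R.from_euler('z',-T[2],degrees=True).apply(M[:,2])).round(3),'jawyaw',np.degrees(np.arctan2(M[1,1],M[0,1])).round(1),'tooly_z',M[2,1].round(3),'w',round(s['grip_width'],1),'F',s['wrist_force'].round(1),'t',s['clock'])
def grey(c,ctr,rad,zlo,zhi,thr=80):
    W=cloud(c); i=c['image'].astype(int)
    d=np.hypot(W[...,0]-ctr[0],W[...,1]-ctr[1])
    g=(i.min(-1)>thr)&(i.max(-1)-i.min(-1)<45)&(W[...,2]>zlo)&(W[...,2]<zhi)&(d<rad)
    k,l,stt,ce=cv2.connectedComponentsWithStats(g.astype(np.uint8))
    lab=1+np.argmax(stt[1:,4]); return W[l==lab]
E
python3 - <<'E'
from pl import *
st()
for n in ('scene','top'):
    c=cap(n,n+'6.png')
    cr=(slice(130,310),slice(180,460)) if n=='scene' else (slice(90,230),slice(220,420))
    cv2.imwrite('pics/%s6z.png'%n,cv2.resize(c['image'][cr][...,::-1],None,fx=2.8,fy=2.8))
E
```

```text
clock: 6.32
eef_pos: [633.0, -12.1, 98.0]
ee_rot: [0.743, 0.656, 0.101, -0.089]
wrist_force: [-0.6, -0.8, -4.2]
grip_width: 41.5
clock: 6.57
eef_pos: [632.6, -12.3, 98.6]
ee_rot: [0.743, 0.656, 0.099, -0.088]
wrist_force: [-0.4, 0.5, -3.9]
grip_width: 41.7
tcp [632.6 -12.3  98.6] tray [-2.5 24.6 98.6] toolz [-0.002  0.262 -0.965] jawyaw -7.1 tooly_z -0.001 w 41.7 F [-0.4  0.5 -3.9] t 6.5667
```

View pics/scene6z.png

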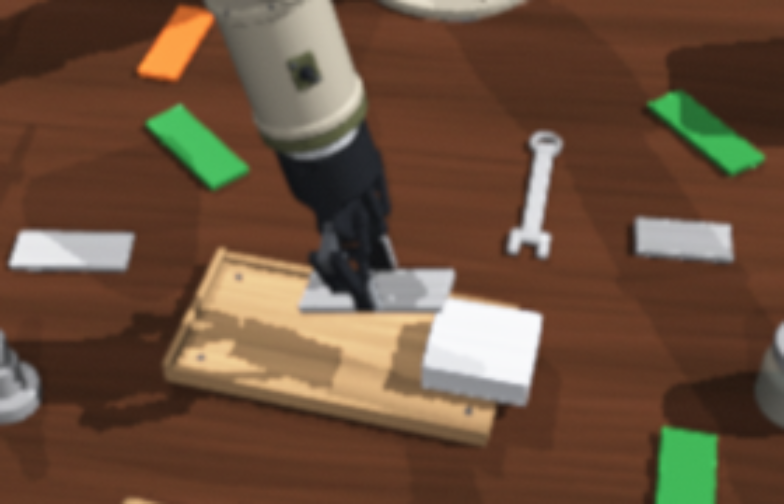

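View pics/top6z.png

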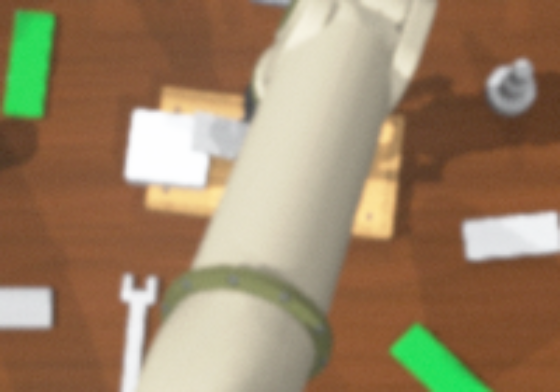

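```bash
cat >> pl.py <<'E'
def plane(c,ctr,rad,zlo,zhi,thr=80):
    p=grey(c,ctr,rad,zlo,zhi,thr); q=np.array([totray(a) for a in p])
    A=np.c_[q[:,:2],np.ones(len(q))]; w=np.ones(len(q),bool)
    for _ in range(4):
        s=np.linalg.lstsq(A[w],q[w,2],rcond=None)[0]; r=q[:,2]-A@s; w=abs(r)<max(2.0,2*np.std(r[w]))
    q=q[w]
    print('slope y deg',np.degrees(np.arctan(s[1])).round(1),'slope x',np.degrees(np.arctan(s[0])).round(1),'n',w.sum(),'x',np.percentile(q[:,0],[1,99]).round(1),'y',np.percentile(q[:,1],[0.5,99.5]).round(1),'z',np.percentile(q[:,2],[1,99]).round(1),'rms',r[w].std().round(2),'s',s.round(3))
    return q
E
python3 - <<'E'
from pl import *
plane(cap('scene'),(635,-10),95,55,120)
E
```

```text
slope y deg 15.0 slope x 0.1 n 350 x [-22.6  22.9] y [26.3 94. ] z [ 82.9 102.8] rms 1.47 s [2.00e-03 2.68e-01 7.63e+01]
```

```bash
python3 -m inch '[[0.1,0,-1.5,0,0,0],[0.1,0,-1.5,0,0,0],[0,0,-1,0,0,0],[0,0,-0.4,0,0,0],[0,0,-0.2,0,0,0],[0,0,0,0,0,0],[0,0,0,0,0,0]]'; python3 - <<'E'
from pl import *
st()
c=cap('scene','s7.png');plane(c,(635,-10),110,14,75)
cv2.imwrite('pics/s7z.png',cv2.resize(c['image'][130:310,180:460][...,::-1],None,fx=2.8,fy=2.8))
E
```

```text
clock: 7.3
eef_pos: [635.2, -13.4, 53.5]
ee_rot: [0.743, 0.655, 0.1, -0.088]
wrist_force: [0.5, -0.2, -2.6]
grip_width: 41.6
tcp [635.2 -13.4  53.5] tray [ 0.2 23.8 53.5] toolz [ 0.     0.264 -0.965] jawyaw -7.2 tooly_z 0.001 w 41.6 F [ 0.5 -0.2 -2.6] t 7.3
slope y deg -3.9 slope x -0.9 n 855 x [-44.2  35.6] y [ 30.9 135.9] z [33.8 52.1] rms 3.62 s [-1.5000e-02 -6.9000e-02  4.8993e+01]
```

View pics/s7z.png

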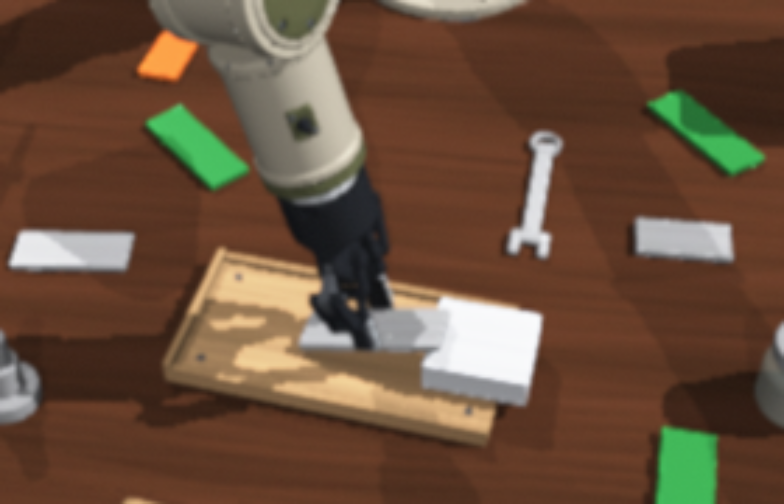

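```bash
python3 -m inch '[[0,0,-0.1,0,0,0],[0,0,-0.1,0,0,0],[0,0,0,0,0,0],[0,0,0,0,0,0]]';python3 -m inch '[[0,0,-0.1,0,0,0],[0,0,-0.1,0,0,0],[0,0,0,0,0,0],[0,0,0,0,0,0]]'
```

```text
clock: 7.68
eef_pos: [635.0, -13.2, 51.4]
ee_rot: [0.743, 0.656, 0.1, -0.088]
wrist_force: [0.0, -0.0, -4.0]
grip_width: 41.5
clock: 8.02
eef_pos: [635.2, -13.2, 49.8]
ee_rot: [0.743, 0.656, 0.1, -0.088]
wrist_force: [-0.1, -0.5, 2.0]
grip_width: 41.5
```

```bash
python3 -m inch '[[0,0,0,0,0,0],[0,0,0,0,0,0],[0,0,0,0,0,0],[0,0,0,0,0,0]]' 0.68; python3 -m inch '[[0,-0.2,0.8,0,0,0],[0,-0.4,1.5,0,0,0],[0,-1,3,0,0,0],[0,-2,3,-5.06,0.65,0],[0,-2,1,-5.06,0.65,0],[0,-3,0,-5.06,0.65,0],[0,0,0,0,0,0]]'; python3 - <<'E'
from pl import *
st()
c=cap('scene','s8.png');plane(c,(632,0),75,14,75)
cv2.imwrite('pics/s8z.png',cv2.resize(c['image'][130:310,180:460][...,::-1],None,fx=2.8,fy=2.8))
E
```

```text
clock: 8.35
eef_pos: [635.1, -13.2, 49.4]
ee_rot: [0.743, 0.656, 0.1, -0.088]
wrist_force: [0.2, -0.1, 0.1]
grip_width: 58.1
clock: 8.93
eef_pos: [636.0, -102.0, 144.8]
ee_rot: [0.75, 0.661, -0.001, 0.004]
wrist_force: [-0.2, 0.5, -0.2]
grip_width: 57.9
tcp [ 636.  -102.   144.8] tray [ 12.3 -63.9 144.8] toolz [ 0.004 -0.006 -1.   ] jawyaw -7.2 tooly_z 0.004 w 57.9 F [-0.2  0.5 -0.2] t 8.9333
slope y deg 10.7 slope x 0.4 n 990 x [-40.9  33.4] y [-33.1 109.3] z [17.7 51.9] rms 4.31 s [7.0000e-03 1.8900e-01 2.7876e+01]
```

View pics/s8z.png

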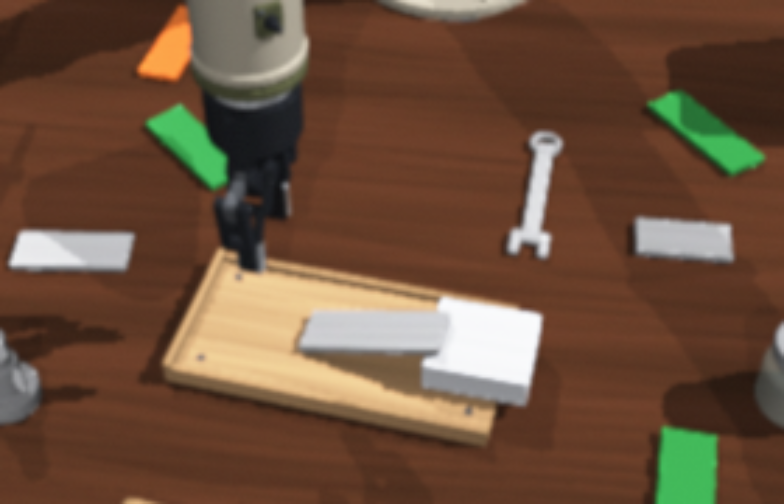

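```bash
python3 -m inch '[[-1.3,-3.05,0,0,0,1.65],[-1.3,-3.05,0,0,0,1.65],[-1.3,-3.05,0,0,0,1.65],[-1.3,-3.05,0,0,0,1.65],[-1.3,-3.05,-1,0,0,1.65],[-1.3,-3.05,-2,0,0,1.65],[-1.3,-3.05,-2,0,0,1.7],[0,0,-2.5,0,0,0],[0,0,0,0,0,0],[0,0,0,0,0,0]]' 0.7 40; python3 - <<'E'
from pl import *
st()
for n in ('top','scene'):
    c=cap(n,n+'9.png')
    W=cloud(c);i=c['image'].astype(int)
    q=np.stack([(W[...,0]-T[0])*np.cos(np.radians(T[2]))+(W[...,1]-T[1])*np.sin(np.radians(T[2])),-(W[...,0]-T[0])*np.sin(np.radians(T[2]))+(W[...,1]-T[1])*np.cos(np.radians(T[2])),W[...,2]],-1)
    g=(i.max(-1)-i.min(-1)<40)&(i.min(-1)>80)&(abs(q[...,0])<45)&(q[...,1]<68)&(q[...,1]>-60)&(q[...,2]>8)
    p=q[g]; A=np.c_[p[:,:2],np.ones(len(p))]; s=np.linalg.lstsq(A,p[:,2],rcond=None)[0]
    print(n,len(p),np.degrees(np.arctan(s[:2])).round(1),np.percentile(p[:,:2],[1,99],axis=0).round(1).tolist(),p[:,0].mean(),cv2.minAreaRect(p[:,:2].astype(np.float32)))
cv2.imwrite('pics/s9z.png',cv2.resize(c['image'][150:330,100:380][...,::-1],None,fx=2.8,fy=2.8))
E
```

```text
clock: 9.82
eef_pos: [542.9, -311.6, 65.8]
ee_rot: [0.68, 0.733, 0.0, -0.002]
wrist_force: [0.2, 0.4, 0.5]
grip_width: 59.6
tcp [ 542.9 -311.6   65.8] tray [ -53.5 -283.7   65.8] toolz [-0.003  0.003 -1.   ] jawyaw 4.3 tooly_z -0.002 w 59.6 F [0.2 0.4 0.5] t 9.8167
top 457 [ 1.3 14.4] [[-24.4, -36.1], [19.9, 67.0]] -2.9296873921587485 ((2.453868865966797, 15.003303527832031), (105.38526916503906, 55.3816032409668), 87.97149658203125)
scene 637 [-2.1 15.5] [[-21.3, -36.8], [25.4, 67.1]] 3.6513220362761083 ((1.515798568725586, 14.892078399658203), (107.17121124267578, 48.306480407714844), 88.57722473144531)
```

View pics/s9z.png

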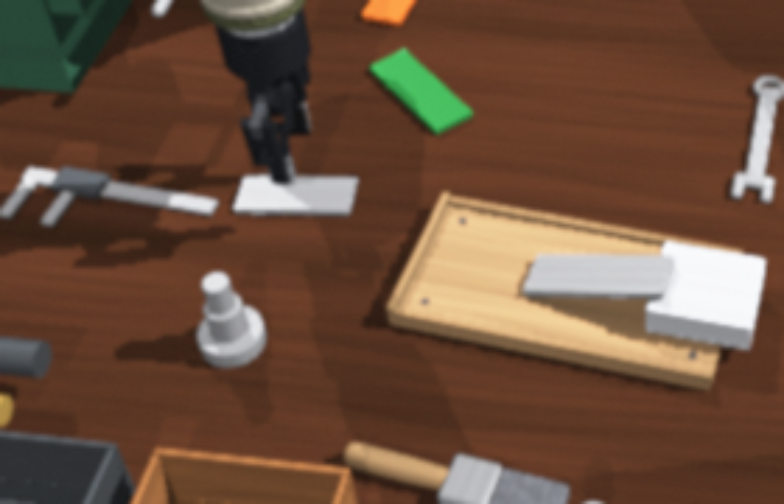

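```bash
python3 -m inch '[[0.1,-0.1,-2,0,0,0],[0,0,-2,0,0,0],[0,0,-0.65,0,0,0],[0,0,0,0,0,0],[0,0,0,0,0,0]]' 0.68 40; python3 -m inch '[[0,0,0,0,0,0],[0,0,0,0,0,0],[0,0,0,0,0,0],[0,0,0,0,0,0],[0,0,0,0,0,0]]' 0.3 60;  python3 -m inch '[[0,0,0.5,0,0,0],[0,0,1.5,0,0,0],[0,0,3,0,0,0],[0,0,4,0,0,0],[0,0,0,0,0,0],[0,0,0,0,0,0]]'
```

```text
clock: 10.33
eef_pos: [545.8, -313.2, 21.9]
ee_rot: [0.679, 0.734, 0.0, 0.0]
wrist_force: [-0.8, 0.3, 0.4]
grip_width: 57.9
clock: 10.75
eef_pos: [546.1, -315.9, 24.9]
ee_rot: [0.68, 0.733, 0.0, 0.002]
wrist_force: [-5.9, 0.8, 17.0]
grip_width: 25.8
clock: 11.25
eef_pos: [547.0, -315.0, 115.1]
ee_rot: [0.679, 0.734, 0.001, 0.003]
wrist_force: [0.2, -0.6, -0.4]
grip_width: 25.6
```

```bash
python3 -m inch '[[0,0,0,0,0,0],[0,0,0,0,0,0],[0,0,0,0,0,0]]' 0.75 40; python3 - <<'E'
from pl import *
st()
for n in ('top','scene'):
    c=cap(n,n+'10.png')
    p=grey(c,(545,-313),75,2.5 if n=='scene' else 6,16,100)
    print(n,cv2.minAreaRect(p[:,:2].astype(np.float32)),np.percentile(p[:,2],[5,50,95]).round(1))
cv2.imwrite('pics/s10z.png',cv2.resize(c['image'][150:330,100:380][...,::-1],None,fx=2.8,fy=2.8))
E
```

```text
clock: 11.5
eef_pos: [544.4, -313.2, 109.7]
ee_rot: [0.679, 0.734, -0.0, -0.001]
wrist_force: [-0.6, -0.5, 0.9]
grip_width: 61.1
tcp [ 544.4 -313.2  109.7] tray [ -51.8 -285.1  109.7] toolz [-0.002  0.001 -1.   ] jawyaw 4.4 tooly_z -0.002 w 61.1 F [-0.6 -0.5  0.9] t 11.5Traceback (most recent call last):
  File "<stdin>", line 5, in <module>
  File "pl.py", line 16, in grey
    lab=1+np.argmax(stt[1:,4]); return W[l==lab]
          ~~~~~~~~~^^^^^^^^^^^
    return _wrapfunc(a, 'argmax', axis=axis, out=out, **kwds)
    return bound(*args, **kwds)
ValueError: attempt to get argmax of an empty sequence
```

```bash
python3 - <<'E'
from pl import *
n='scene'
c=cap(n,n+'10.png')
cv2.imwrite('pics/s10z.png',cv2.resize(c['image'][150:330,100:380][...,::-1],None,fx=2.8,fy=2.8))
p=grey(c,(545,-313),75,2.5,16,80)
print(n,cv2.minAreaRect(p[:,:2].astype(np.float32)),np.percentile(p[:,2],[5,50,95]).round(1),len(p))
E
```

```text
scene ((545.7334594726562, -311.7782897949219), (50.834781646728516, 111.3486328125), 4.502282619476318) [3.  5.8 8.8] 513
```

View pics/s10z.png

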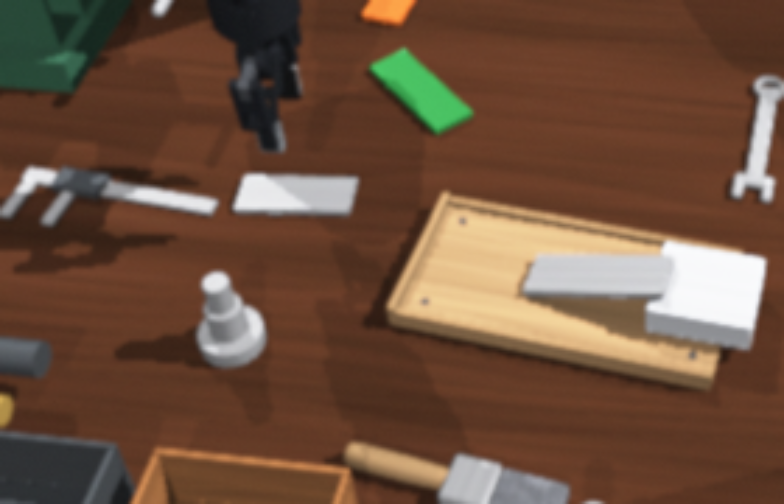

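```bash
python3 -m inch '[[0,0,-2.5,0,0,0],[0,0,-2.5,0,0,0],[0,0,-2.5,0,0,0],[0,0,-1.2,0,0,0],[0,0,-0.6,0,0,0],[0,0,0,0,0,0],[0,0,0,0,0,0]]' 0.68 40;  python3 -c "from pl import *; st()"
```

```text
clock: 12.18
eef_pos: [545.3, -314.2, 18.5]
ee_rot: [0.679, 0.734, -0.0, 0.0]
wrist_force: [-0.4, -0.0, -0.1]
grip_width: 58.1
tcp [ 545.3 -314.2   18.5] tray [ -50.8 -286.    18.5] toolz [ 0.001 -0.    -1.   ] jawyaw 4.4 tooly_z 0.0 w 58.1 F [-0.4 -0.  -0.1] t 12.1833
```

```bash
python3 -m inch '[[0,0,-0.2,0,0,0],[0,0,0,0,0,0]]'; python3 -m inch '[[0,0,0,0,0,0],[0,0,0,0,0,0],[0,0,0,0,0,0],[0,0,0,0,0,0]]' 0.45 40; python3 -m inch '[[0,0,0,0,0,0],[0,0,0,0,0,0]]' 0.45 60
```

```text
clock: 12.35
eef_pos: [545.7, -314.2, 17.0]
ee_rot: [0.679, 0.734, 0.0, 0.001]
wrist_force: [-0.6, -0.1, 0.0]
grip_width: 58.1
clock: 12.68
eef_pos: [545.3, -314.1, 17.0]
ee_rot: [0.679, 0.734, 0.0, 0.001]
wrist_force: [-1.7, 0.5, 5.7]
grip_width: 43.6
clock: 12.85
eef_pos: [545.4, -314.2, 17.2]
ee_rot: [0.679, 0.734, 0.0, 0.001]
wrist_force: [-3.0, 0.3, 7.1]
grip_width: 42.6
```

```bash
python3 -m inch '[[0,0,0.5,0,0,0],[0,0,1.5,0,0,0],[0,0,3,0,0,0],[0,0,4,0,0,0],[0,0,0,0,0,0],[0,0,0,0,0,0]]'; python3 - <<'E'
from pl import *
st()
c=cap('scene','s11.png');plane(c,(545,-313),80,60,125)
E
```

```text
clock: 13.35
eef_pos: [546.3, -314.7, 108.6]
ee_rot: [0.679, 0.734, 0.001, 0.002]
wrist_force: [0.8, 0.2, -3.2]
grip_width: 42.6
tcp [ 546.3 -314.7  108.6] tray [ -49.7 -286.3  108.6] toolz [ 0.005 -0.001 -1.   ] jawyaw 4.4 tooly_z 0.005 w 42.6 F [ 0.8  0.2 -3.2] t 13.35
slope y deg 0.3 slope x 1.3 n 238 x [-78.8 -27.9] y [-289.1 -228.2] z [94.4 99.9] rms 1.3 s [2.2000e-02 6.0000e-03 9.9834e+01]
```

```bash
python3 -m inch '[[1.2,3.71,0,0,0,-1.67],[1.2,3.71,0,0,0,-1.67],[1.2,3.71,0,0,0,-1.67],[1.2,3.71,0,0,0,-1.67],[1.2,3.71,0,0,0,-1.67],[1.2,3.71,0,0,0,-1.67],[1.2,3.71,0,0,0,-1.67],[0,0,0,5.06,-0.65,0],[0,0,0,5.06,-0.65,0],[0,0,0,5.06,-0.65,0]]'; python3 -m inch '[[0,0,0,0,0,0],[0,0,0,0,0,0],[0,0,0,0,0,0]]' ;python3 - <<'E'
from pl import *
st()
c=cap('scene','s12.png');plane(c,(630,-50),75,70,130)
E
```

```text
clock: 14.23
eef_pos: [628.5, -50.5, 104.0]
ee_rot: [0.742, 0.657, 0.101, -0.09]
wrist_force: [-0.8, -2.0, -2.9]
grip_width: 42.9
clock: 14.48
eef_pos: [628.0, -53.9, 104.2]
ee_rot: [0.744, 0.655, 0.099, -0.089]
wrist_force: [-0.3, -0.3, -3.0]
grip_width: 42.5
tcp [628.  -53.9 104.2] tray [ -1.8 -17.3 104.2] toolz [-0.003  0.263 -0.965] jawyaw -7.3 tooly_z -0.003 w 42.5 F [-0.3 -0.3 -3. ] t 14.4833
slope y deg 14.4 slope x -0.3 n 309 x [-24.1  26.4] y [-21.3  39.6] z [ 90.5 108.2] rms 1.34 s [-5.00e-03  2.57e-01  9.70e+01]
```

```bash
python3 -m inch '[[0.1,0,-1.8,0,0,0],[0.1,0,-1.8,0,0,0],[0,0,-1.2,0,0,0],[0,0,-0.5,0,0,0],[0,0,-0.3,0,0,0],[0,0,0,0,0,0],[0,0,0,0,0,0]]'; python3 -m inch '[[0,0,-0.1,0,0,0],[0,0,0,0,0,0],[0,0,0,0,0,0]]'
```

```text
clock: 15.12
eef_pos: [631.4, -54.0, 50.5]
ee_rot: [0.744, 0.655, 0.1, -0.088]
wrist_force: [0.4, 0.6, -3.5]
grip_width: 43.1
clock: 15.37
eef_pos: [631.3, -54.1, 49.4]
ee_rot: [0.744, 0.655, 0.1, -0.088]
wrist_force: [0.5, -0.1, -3.8]
grip_width: 42.8
```

```bash
python3 -m inch '[[0,0,-0.2,0,0,0],[0,0,-0.1,0,0,0],[0,0,0,0,0,0],[0,0,0,0,0,0]]'; python3 -m inch '[[0,0,-0.1,0,0,0],[0,0,0,0,0,0],[0,0,0,0,0,0]]'; python3 -c "
from h import *
c=cap('scene')
cv2.imwrite('pics/s13z.png',cv2.resize(c['image'][170:310,220:420][...,::-1],None,fx=4,fy=4))"
```

```text
clock: 15.7
eef_pos: [630.8, -54.0, 45.6]
ee_rot: [0.744, 0.655, 0.1, -0.088]
wrist_force: [-0.3, -0.2, -3.7]
grip_width: 42.8
clock: 15.95
eef_pos: [630.9, -54.0, 44.7]
ee_rot: [0.744, 0.655, 0.1, -0.088]
wrist_force: [0.4, 0.1, -3.7]
grip_width: 42.7
```

View pics/s13z.png

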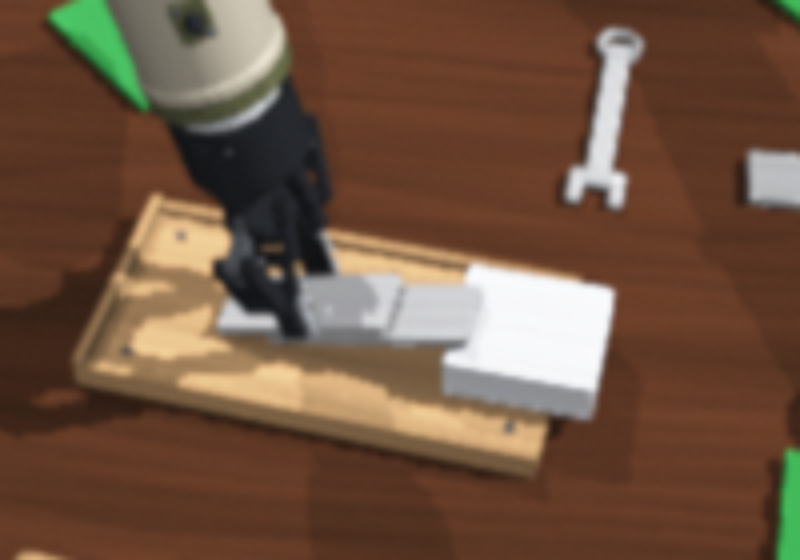

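Mid plate sits just above the long one, well aligned. I'll lower it further until it touches.

```bash
python3 -m inch '[[0,0,-0.1,0,0,0],[0,0,0,0,0,0],[0,0,0,0,0,0]]';  python3 -m inch '[[0,0,-0.1,0,0,0],[0,0,0,0,0,0],[0,0,0,0,0,0]]'
```

```text
clock: 16.25
eef_pos: [630.9, -54.0, 43.7]
ee_rot: [0.744, 0.655, 0.1, -0.088]
wrist_force: [-0.5, -0.4, -2.8]
grip_width: 42.6
clock: 16.5
eef_pos: [631.1, -54.0, 43.2]
ee_rot: [0.744, 0.655, 0.1, -0.088]
wrist_force: [-0.8, 0.0, 1.8]
grip_width: 42.4
```

```bash
python3 -m inch '[[0,0,0,0,0,0],[0,0,0,0,0,0],[0,0,0,0,0,0],[0,0,0,0,0,0]]' 0.68; python3 -m inch '[[0,-0.2,0.8,0,0,0],[0,-0.4,1.5,0,0,0],[0,-1,3,0,0,0],[-1,-1,3,-5.06,0.65,0],[-1,0,2,-5.06,0.65,0],[-1,0,0,-5.06,0.65,0],[0,0,0,0,0,0]]'; python3 - <<'E'
from pl import *
st()
c=cap('scene','s14.png')
cv2.imwrite('pics/s14z.png',cv2.resize(c['image'][170:310,220:420][...,::-1],None,fx=4,fy=4))
E
```

```text
clock: 16.83
eef_pos: [631.1, -54.0, 42.9]
ee_rot: [0.744, 0.655, 0.1, -0.088]
wrist_force: [0.1, 0.2, -0.1]
grip_width: 58.3
clock: 17.42
eef_pos: [602.0, -75.6, 148.2]
ee_rot: [0.748, 0.663, 0.001, 0.002]
wrist_force: [0.6, 2.9, -0.2]
grip_width: 58.0
tcp [602.  -75.6 148.2] tray [-24.9 -42.1 148.2] toolz [ 0.003 -0.001 -1.   ] jawyaw -6.9 tooly_z 0.003 w 58.0 F [ 0.6  2.9 -0.2] t 17.4167
```

View pics/s14z.png

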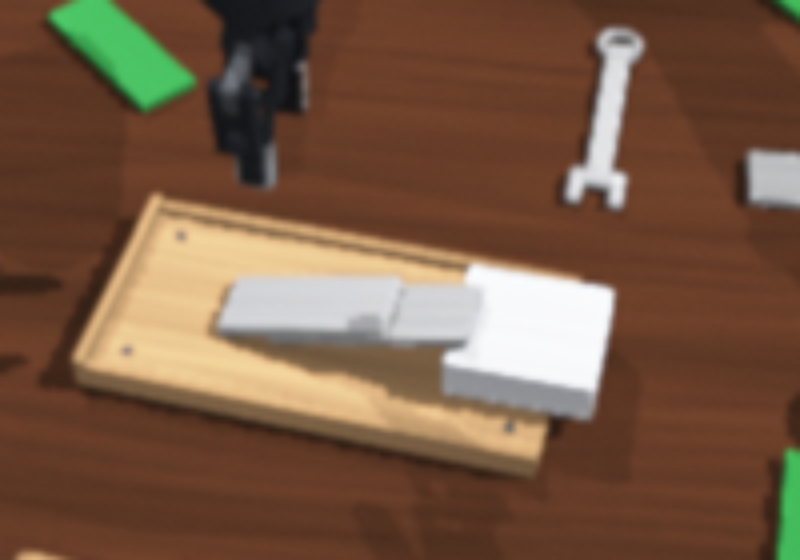

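```bash
python3 -m inch '[[-1.41,3.44,0,0,0,0.77],[-1.41,3.44,0,0,0,0.77],[-1.41,3.44,0,0,0,0.77],[-1.41,3.44,0,0,0,0.77],[-1.41,3.44,0,0,0,0.77],[-1.41,3.44,0,0,0,0.77],[-1.41,3.44,0,0,0,0.77],[-1.41,3.44,0,0,0,0.77],[-1.41,3.44,-2,0,0,0.77],[-1.41,3.44,-2,0,0,0.77]]' 0.7 40; python3 -m inch '[[0,0,-3,0,0,0],[0,0,-1,0,0,0],[0,0,0,0,0,0],[0,0,0,0,0,0]]'; python3 - <<'E'
from pl import *
st()
for n in ('top','scene'):
    c=cap(n,n+'15.png')
    W=cloud(c);i=c['image'].astype(int); a=np.radians(T[2])
    q=np.stack([(W[...,0]-T[0])*np.cos(a)+(W[...,1]-T[1])*np.sin(a),-(W[...,0]-T[0])*np.sin(a)+(W[...,1]-T[1])*np.cos(a),W[...,2]],-1)
    for lo,hi in ((-80,32),(46,70)):
        g=(i.max(-1)-i.min(-1)<40)&(i.min(-1)>80)&(abs(q[...,0])<45)&(q[...,1]<hi)&(q[...,1]>lo)&(q[...,2]>8)
        p=q[g]; A=np.c_[p[:,:2],np.ones(len(p))]; s=np.linalg.lstsq(A,p[:,2],rcond=None)[0]
        print(n,len(p),np.degrees(np.arctan(s[:2])).round(1),np.percentile(p[:,:2],[1,99],axis=0).round(1).tolist())
cv2.imwrite('pics/s15z.png',cv2.resize(c['image'][150:290,340:540][...,::-1],None,fx=4,fy=4))
E
```

```text
clock: 18.3
eef_pos: [460.7, 263.9, 106.4]
ee_rot: [0.705, 0.709, 0.001, -0.001]
wrist_force: [1.1, 1.3, -0.9]
grip_width: 59.8
clock: 18.63
eef_pos: [461.2, 260.8, 66.2]
ee_rot: [0.706, 0.708, -0.001, -0.0]
wrist_force: [0.2, 0.1, -0.5]
grip_width: 59.9
tcp [461.2 260.8  66.2] tray [-207.2  273.7   66.2] toolz [-0.001 -0.001 -1.   ] jawyaw 0.2 tooly_z -0.001 w 59.9 F [ 0.2  0.1 -0.5] t 18.6333
top 444 [ 4.2 15. ] [[-23.8, -68.8], [21.1, 31.1]]
top 112 [ 3.  15.6] [[-24.1, 46.3], [21.2, 69.4]]
scene 651 [-5.7 14.3] [[-21.6, -69.3], [26.3, 31.3]]
scene 154 [-2.4 15.3] [[-20.7, 46.2], [25.5, 69.2]]
```

View pics/s15z.png

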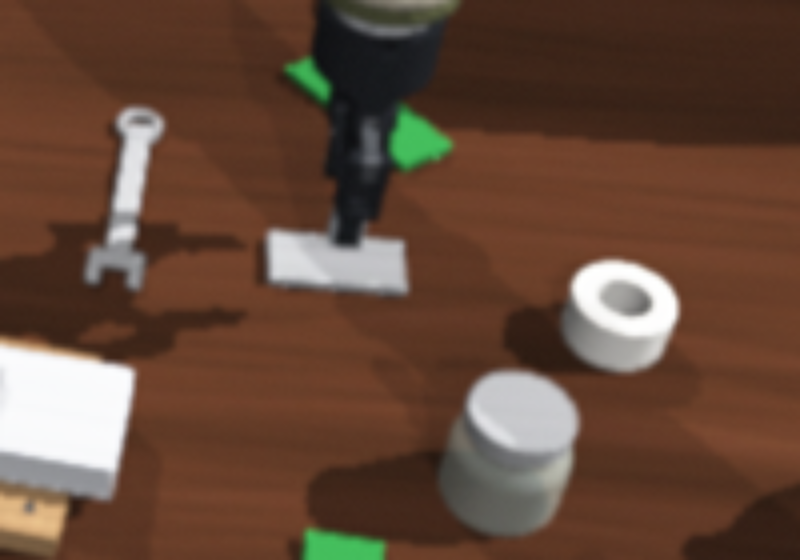

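```bash
python3 -m inch '[[-0.1,0.55,-2,0,0,0],[0,0,-1.8,0,0,0],[0,0,-1.05,0,0,0],[0,0,0,0,0,0],[0,0,0,0,0,0]]' 0.68 40;  python3 -c "from pl import *; st()"
```

```text
clock: 19.15
eef_pos: [459.9, 268.0, 18.4]
ee_rot: [0.705, 0.709, 0.0, 0.0]
wrist_force: [0.4, 0.1, 0.5]
grip_width: 57.9
tcp [459.9 268.   18.4] tray [-209.5  280.7   18.4] toolz [ 0. -0. -1.] jawyaw 0.4 tooly_z 0.0 w 57.9 F [0.4 0.1 0.5] t 19.15
```

```bash
python3 -m inch '[[0,-0.1,-0.1,0,0,0],[0,0,0,0,0,0]]'; python3 -m inch '[[0,0,0,0,0,0],[0,0,0,0,0,0],[0,0,0,0,0,0],[0,0,0,0,0,0]]' 0.45 40; python3 -m inch '[[0,0,0,0,0,0],[0,0,0,0,0,0]]' 0.45 60
```

```text
clock: 19.32
eef_pos: [460.2, 267.5, 17.9]
ee_rot: [0.705, 0.71, 0.001, 0.0]
wrist_force: [0.7, -0.3, 0.0]
grip_width: 58.0
clock: 19.65
eef_pos: [460.0, 267.8, 18.0]
ee_rot: [0.705, 0.71, 0.001, 0.0]
wrist_force: [-1.7, -1.4, 6.4]
grip_width: 43.4
clock: 19.82
eef_pos: [460.0, 267.9, 18.1]
ee_rot: [0.705, 0.71, 0.001, 0.0]
wrist_force: [-1.9, -2.1, 8.3]
grip_width: 42.6
```

```bash
python3 -m inch '[[0,0,0.5,0,0,0],[0,0,1.5,0,0,0],[0,0,3,0,0,0],[0,0,4,0,0,0],[0,0,0,0,0,0],[0,0,0,0,0,0]]'; python3 - <<'E'
from pl import *
st()
c=cap('scene','s16.png');plane(c,(460,267),70,60,125)
E
```

```text
clock: 20.32
eef_pos: [460.7, 268.5, 109.5]
ee_rot: [0.704, 0.71, 0.003, 0.0]
wrist_force: [0.8, 0.2, -3.3]
grip_width: 42.7
tcp [460.7 268.5 109.5] tray [-208.7  281.3  109.5] toolz [ 0.003  0.004 -1.   ] jawyaw 0.4 tooly_z 0.004 w 42.7 F [ 0.8  0.2 -3.3] t 20.3167
slope y deg -0.3 slope x -0.2 n 182 x [-228.  -177.4] y [236.2 278.2] z [ 95.3 100.4] rms 1.24 s [-3.000e-03 -5.000e-03  9.846e+01]
```

```bash
python3 -m inch '[[1.65,-3.61,0,0,0,-0.77],[1.65,-3.61,0,0,0,-0.77],[1.65,-3.61,0,0,0,-0.77],[1.65,-3.61,0,0,0,-0.77],[1.65,-3.61,0,0,0,-0.77],[1.65,-3.61,0,0,0,-0.77],[1.65,-3.61,0,0,0,-0.77],[1.65,-3.61,0,0,0,-0.77],[1.65,-3.61,0,0,0,-0.77],[1.65,-3.61,0,0,0,-0.77]]'; python3 -m inch '[[0,0,0,5.06,-0.65,0],[0,0,0,5.06,-0.65,0],[0,0,0,5.06,-0.65,0],[0,0,0,0,0,0],[0,0,0,0,0,0],[0,0,0,0,0,0]]' ;python3 - <<'E'
from pl import *
st()
c=cap('scene','s17.png');plane(c,(625,-90),65,70,130)
E
```

```text
clock: 21.2
eef_pos: [623.5, -94.9, 104.7]
ee_rot: [0.751, 0.661, -0.001, -0.001]
wrist_force: [0.9, 1.4, -1.6]
grip_width: 43.0
clock: 21.7
eef_pos: [623.9, -92.2, 105.7]
ee_rot: [0.744, 0.655, 0.099, -0.088]
wrist_force: [1.7, 0.6, -2.1]
grip_width: 42.4
tcp [623.9 -92.2 105.7] tray [ -1.  -55.8 105.7] toolz [-0.002  0.262 -0.965] jawyaw -7.2 tooly_z -0.002 w 42.4 F [ 1.7  0.6 -2.1] t 21.7
slope y deg 13.1 slope x 0.0 n 256 x [-22.6  26.8] y [-62.4  -7.4] z [ 89.9 106.6] rms 1.51 s [  0.      0.233 106.243]
```

```bash
python3 -m inch '[[0.1,-0.15,-1.8,0,0,0],[0,0,-1.8,0,0,0],[0,0,-1.3,0,0,0],[0,0,-0.5,0,0,0],[0,0,-0.3,0,0,0],[0,0,0,0,0,0],[0,0,0,0,0,0]]'; python3 -m inch '[[0,0,-0.2,0,0,0],[0,0,0,0,0,0],[0,0,0,0,0,0]]'
```

```text
clock: 22.33
eef_pos: [625.8, -94.7, 50.5]
ee_rot: [0.744, 0.655, 0.1, -0.087]
wrist_force: [-0.1, 0.3, -2.3]
grip_width: 42.6
clock: 22.58
eef_pos: [625.5, -95.0, 48.3]
ee_rot: [0.744, 0.655, 0.1, -0.088]
wrist_force: [0.0, -0.0, -2.6]
grip_width: 42.5
```

```bash
python3 -m inch '[[0,0,-0.2,0,0,0],[0,0,-0.1,0,0,0],[0,0,-0.1,0,0,0],[0,0,0,0,0,0],[0,0,0,0,0,0]]'; python3 -m inch '[[0,0,-0.1,0,0,0],[0,0,0,0,0,0],[0,0,0,0,0,0]]';  python3 -m inch '[[0,0,-0.1,0,0,0],[0,0,0,0,0,0],[0,0,0,0,0,0]]'
```

```text
clock: 23.0
eef_pos: [625.2, -94.9, 43.7]
ee_rot: [0.744, 0.655, 0.1, -0.088]
wrist_force: [0.3, 0.2, -2.2]
grip_width: 42.4
clock: 23.25
eef_pos: [625.3, -94.9, 42.7]
ee_rot: [0.744, 0.655, 0.1, -0.088]
wrist_force: [0.3, -0.1, -2.7]
grip_width: 42.4
clock: 23.5
eef_pos: [625.4, -94.9, 41.9]
ee_rot: [0.744, 0.655, 0.1, -0.088]
wrist_force: [-0.1, 0.3, -1.8]
grip_width: 42.6
```

```bash
python3 -m inch '[[0,0,-0.1,0,0,0],[0,0,0,0,0,0],[0,0,0,0,0,0]]'; python3 -m inch '[[0,0,0,0,0,0],[0,0,0,0,0,0],[0,0,0,0,0,0],[0,0,0,0,0,0]]' 0.68; python3 -m inch '[[0,-0.2,0.8,0,0,0],[0,-0.4,1.5,0,0,0],[0,-1,3,0,0,0],[-1,-1,3,-5.06,0.65,0],[-2,-2,2,-5.06,0.65,0],[-3,-2,0,-5.06,0.65,0],[-3,-2,0,0,0,0],[-3,-2,0,0,0,0],[0,0,0,0,0,0]]'; python3 - <<'E'
from pl import *
st()
for n in ('top','scene'):
    c=cap(n,n+'18.png')
    W=cloud(c);i=c['image'].astype(int); a=np.radians(T[2])
    q=np.stack([(W[...,0]-T[0])*np.cos(a)+(W[...,1]-T[1])*np.sin(a),-(W[...,0]-T[0])*np.sin(a)+(W[...,1]-T[1])*np.cos(a),W[...,2]],-1)
    for lo,hi in ((-110,-22),(-5,28),(46,70)):
        g=(i.max(-1)-i.min(-1)<40)&(i.min(-1)>80)&(abs(q[...,0])<45)&(q[...,1]<hi)&(q[...,1]>lo)&(q[...,2]>8)
        p=q[g]; A=np.c_[p[:,:2],np.ones(len(p))]; s=np.linalg.lstsq(A,p[:,2],rcond=None)[0]
        print(n,len(p),np.degrees(np.arctan(s[:2])).round(1),np.percentile(p[:,:2],[1,99],axis=0).round(1).tolist(),np.percentile(p[:,2],[3,97]).round(1))
cv2.imwrite('pics/s18z.png',cv2.resize(c['image'][170:310,220:420][...,::-1],None,fx=4,fy=4))
E
```

```text
clock: 23.75
eef_pos: [625.5, -94.9, 41.6]
ee_rot: [0.744, 0.655, 0.1, -0.088]
wrist_force: [-3.3, 0.6, 5.4]
grip_width: 42.8
clock: 24.08
eef_pos: [625.3, -94.9, 40.7]
ee_rot: [0.744, 0.655, 0.1, -0.088]
wrist_force: [-0.1, -0.4, 0.3]
grip_width: 57.8
clock: 24.83
eef_pos: [499.5, -206.4, 144.8]
ee_rot: [0.753, 0.658, -0.001, -0.0]
wrist_force: [-0.3, -1.9, 0.5]
grip_width: 58.0
tcp [ 499.5 -206.4  144.8] tray [-109.9 -184.8  144.8] toolz [-0.001 -0.001 -1.   ] jawyaw -7.8 tooly_z -0.001 w 58.0 F [-0.3 -1.9  0.5] t 24.8333
top 338 [ 3.7 14. ] [[-23.6, -100.1], [20.3, -22.8]] [19.9 43.8]
top 148 [ 4.4 17.4] [[-23.8, -4.5], [20.5, 27.0]] [31.3 49.8]
top 113 [3.  6.9] [[-24.5, 46.3], [21.0, 69.8]] [17.2 53.2]
scene 490 [-4.8 14. ] [[-30.1, -101.8], [26.9, -22.7]] [11.1 38. ]
scene 233 [-8.1 14.7] [[-20.6, -4.7], [26.3, 27.8]] [23.4 43.9]
scene 153 [-1.6 17.7] [[-21.6, 46.2], [25.8, 69.8]] [35.6 47.9]
```

View pics/s18z.png

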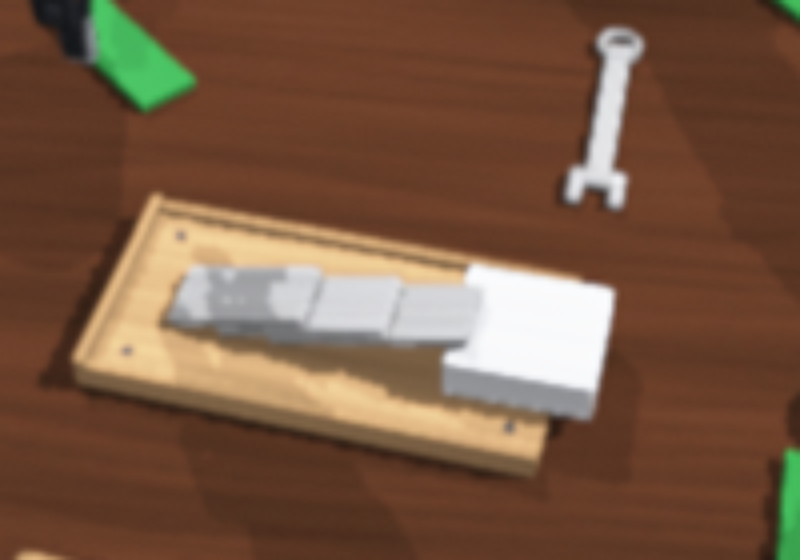

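View pics/top18.png

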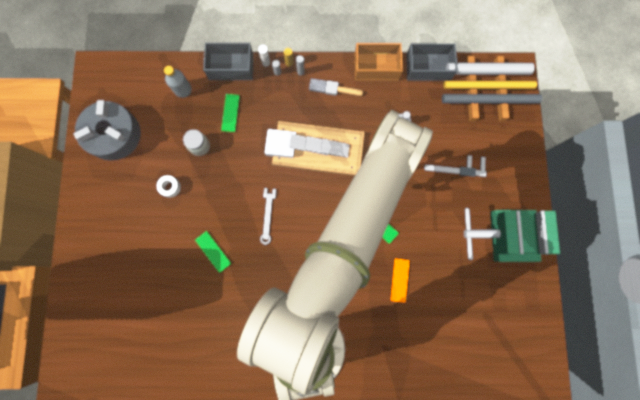

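The row looks right. However, the plate spacing of about 31–33 mm is close to the point where a plate could lie flat on the one below with its lower end just off the floor (8 mm / sin 15° ≈ 31 mm). I'll regrip the short plate and then the mid one, and spread them a few mm so that floor contact is certain.

```bash
python3 -m inch '[[3,2,0,0,0,0],[3,2,0,0,0,0],[3,2,0,5.06,-0.65,0],[2,2,-2,5.06,-0.65,0],[1,1,-2,5.06,-0.65,0],[0,0,0,0,0,0],[0,0,0,0,0,0]]' 0.7 40; python3 -c "from pl import *; st()"
```

```text
clock: 25.52
eef_pos: [624.6, -111.7, 102.0]
ee_rot: [0.744, 0.654, 0.098, -0.089]
wrist_force: [-0.9, -0.3, 0.2]
grip_width: 59.7
tcp [ 624.6 -111.7  102. ] tray [  2.1 -75.  102. ] toolz [-0.003  0.262 -0.965] jawyaw -7.3 tooly_z -0.004 w 59.7 F [-0.9 -0.3  0.2] t 25.5167
```

```bash
python3 -m inch '[[0,1,-2.5,0,0,0],[0,0.3,-2.0,0,0,0],[0,0.3,-0.8,0,0,0],[0,0,-0.5,0,0,0],[0,0,-0.3,0,0,0],[0,0,0,0,0,0],[0,0,0,0,0,0]]' 0.68 40; python3 -c "from pl import *; st()"
```

```text
clock: 26.1
eef_pos: [626.0, -95.6, 44.2]
ee_rot: [0.744, 0.655, 0.1, -0.087]
wrist_force: [-0.3, 0.8, -0.0]
grip_width: 58.2
tcp [626.  -95.6  44.2] tray [  1.5 -58.9  44.2] toolz [ 0.002  0.263 -0.965] jawyaw -7.3 tooly_z 0.002 w 58.2 F [-0.3  0.8 -0. ] t 26.1
```

```bash
python3 -m inch '[[0,0,-0.2,0,0,0],[0,0,0,0,0,0],[0,0,0,0,0,0]]'; python3 -m inch '[[0,0,0,0,0,0],[0,0,0,0,0,0],[0,0,0,0,0,0],[0,0,0,0,0,0]]' 0.45 40; python3 -m inch '[[0,0,0.2,0,0,0],[0,0,0.2,0,0,0],[0,0,0,0,0,0]]' 0.45 50
```

```text
clock: 26.35
eef_pos: [625.5, -95.2, 41.2]
ee_rot: [0.744, 0.655, 0.1, -0.088]
wrist_force: [-1.0, -0.7, -0.2]
grip_width: 58.2
clock: 26.68
eef_pos: [625.6, -95.2, 41.3]
ee_rot: [0.744, 0.655, 0.1, -0.088]
wrist_force: [-1.7, -1.3, 5.5]
grip_width: 43.8
clock: 26.93
eef_pos: [625.2, -94.8, 44.7]
ee_rot: [0.744, 0.655, 0.1, -0.088]
wrist_force: [0.0, -0.1, -2.4]
grip_width: 43.0
```

```bash
python3 -m inch '[[-0.05,-0.4,0,0,0,0],[-0.05,-0.4,0,0,0,0],[-0.05,-0.4,0,0,0,0],[0,0,-0.2,0,0,0],[0,0,-0.1,0,0,0],[0,0,0,0,0,0],[0,0,0,0,0,0]]'; python3 -m inch '[[0,0,-0.1,0,0,0],[0,0,0,0,0,0],[0,0,0,0,0,0]]'
```

```text
clock: 27.52
eef_pos: [623.8, -106.7, 41.6]
ee_rot: [0.744, 0.655, 0.1, -0.088]
wrist_force: [-0.8, 0.6, -2.1]
grip_width: 43.0
clock: 27.77
eef_pos: [623.9, -106.5, 41.0]
ee_rot: [0.744, 0.655, 0.1, -0.088]
wrist_force: [-0.2, 0.7, -0.3]
grip_width: 43.2
```

```bash
python3 -m inch '[[0,0,0,0,0,0],[0,0,0,0,0,0],[0,0,0,0,0,0],[0,0,0,0,0,0]]' 0.68; python3 -m inch '[[0,-0.2,0.8,0,0,0],[0,-0.4,1.5,0,0,0],[0,0.6,2,0,0,0],[0.35,2.6,0,0,0,0],[0.35,2.6,0,0,0,0],[0,0,-2,0,0,0],[0,0,-1,0,0,0],[0,0,-0.8,0,0,0],[0,0,0,0,0,0],[0,0,0,0,0,0]]'; python3 -c "from pl import *; st()"
```

```text
clock: 28.1
eef_pos: [623.9, -107.0, 41.0]
ee_rot: [0.744, 0.655, 0.1, -0.088]
wrist_force: [-0.3, -0.2, 0.8]
grip_width: 58.3
clock: 28.93
eef_pos: [630.4, -56.5, 45.5]
ee_rot: [0.745, 0.654, 0.099, -0.088]
wrist_force: [-0.6, -0.5, 0.4]
grip_width: 57.5
tcp [630.4 -56.5  45.5] tray [  0.9 -19.6  45.5] toolz [-0.     0.263 -0.965] jawyaw -7.4 tooly_z -0.001 w 57.5 F [-0.6 -0.5  0.4] t 28.9333
```

```bash
python3 -m inch '[[0,0,-0.25,0,0,0],[0,0,0,0,0,0],[0,0,0,0,0,0]]'; python3 -m inch '[[0,0,0,0,0,0],[0,0,0,0,0,0],[0,0,0,0,0,0],[0,0,0,0,0,0]]' 0.45 40; python3 -m inch '[[0,0,0.1,0,0,0],[0,0,0.1,0,0,0],[0,0,0,0,0,0]]' 0.45 50
```

```text
clock: 29.18
eef_pos: [631.1, -55.5, 43.7]
ee_rot: [0.744, 0.655, 0.1, -0.088]
wrist_force: [0.5, 0.8, -0.2]
grip_width: 58.2
clock: 29.52
eef_pos: [631.0, -55.2, 43.9]
ee_rot: [0.744, 0.655, 0.1, -0.088]
wrist_force: [-2.8, -1.6, 5.7]
grip_width: 43.5
clock: 29.77
eef_pos: [630.4, -54.8, 44.7]
ee_rot: [0.744, 0.655, 0.1, -0.088]
wrist_force: [0.5, -0.4, -4.3]
grip_width: 43.3
```

```bash
python3 -m inch '[[-0.05,-0.35,0,0,0,0],[-0.04,-0.3,0,0,0,0],[0,0,-0.1,0,0,0],[0,0,0,0,0,0],[0,0,0,0,0,0]]'; python3 -m inch '[[0,0,-0.1,0,0,0],[0,0,0,0,0,0],[0,0,0,0,0,0]]'
```

```text
clock: 30.18
eef_pos: [629.7, -62.0, 44.1]
ee_rot: [0.744, 0.655, 0.1, -0.088]
wrist_force: [-0.3, -0.4, -4.3]
grip_width: 43.3
clock: 30.43
eef_pos: [629.9, -61.7, 43.4]
ee_rot: [0.744, 0.655, 0.1, -0.088]
wrist_force: [-0.7, -1.6, -2.5]
grip_width: 43.5
```

```bash
python3 -m inch '[[0,0,-0.1,0,0,0],[0,0,0,0,0,0],[0,0,0,0,0,0]]'; python3 -m inch '[[0,0,0,0,0,0],[0,0,0,0,0,0],[0,0,0,0,0,0],[0,0,0,0,0,0]]' 0.68; python3 -m inch '[[0,-0.2,0.8,0,0,0],[0,-0.4,1.5,0,0,0],[0,-1,3,0,0,0],[-1,-1,3,-5.06,0.65,0],[-2,-2,2,-5.06,0.65,0],[-3,-2,0,-5.06,0.65,0],[-3,-2,0,0,0,0],[-3,-2,0,0,0,0],[0,-4,0,0,0,0]]'; cat > fin.py <<'E'
from pl import *
st()
for n in ('top','scene'):
    c=cap(n,n+sys.argv[1]+'.png')
    W=cloud(c);i=c['image'].astype(int); a=np.radians(T[2])
    q=np.stack([(W[...,0]-T[0])*np.cos(a)+(W[...,1]-T[1])*np.sin(a),-(W[...,0]-T[0])*np.sin(a)+(W[...,1]-T[1])*np.cos(a),W[...,2]],-1)
    for lo,hi in ((-125,-30),(-12,20),(44,70)):
        g=(i.max(-1)-i.min(-1)<40)&(i.min(-1)>70)&(abs(q[...,0])<30)&(q[...,1]<hi)&(q[...,1]>lo)&(q[...,2]>8)
        p=q[g]; A=np.c_[p[:,:2],np.ones(len(p))]; s=np.linalg.lstsq(A,p[:,2],rcond=None)[0]
        print(n,len(p),np.degrees(np.arctan(s[:2])).round(1),np.percentile(p[:,:2],[1,99],axis=0).round(1).tolist(),np.percentile(p[:,2],[3,97]).round(1))
    # profile along the row centre line
    g=(i.max(-1)-i.min(-1)<40)&(i.min(-1)>70)&(abs(q[...,0])<18)
    p=q[g]
    b=np.arange(-126,84,6)
    print([ (int(x),round(float(np.median(p[(p[:,1]>=x)&(p[:,1]<x+6),2])),1)) for x in b if ((p[:,1]>=x)&(p[:,1]<x+6)).sum()>2])
    g=(i.max(-1)-i.min(-1)<50)&(i.min(-1)>90)&(q[...,2]>34)&(q[...,2]<50)&(abs(q[...,0])<60)&(q[...,1]>60)&(q[...,1]<200)
    p=q[g]; print('block y', np.percentile(p[:,:2],[1,99],axis=0).round(1).tolist())
cv2.imwrite('pics/s%sz.png'%sys.argv[1],cv2.resize(c['image'][170:310,220:420][...,::-1],None,fx=4,fy=4))
E
python3 fin.py 19
```

```text
clock: 30.68
eef_pos: [629.9, -61.7, 43.2]
ee_rot: [0.744, 0.655, 0.1, -0.088]
wrist_force: [-4.4, -1.8, 5.4]
grip_width: 43.1
clock: 31.02
eef_pos: [630.3, -61.0, 42.5]
ee_rot: [0.744, 0.655, 0.1, -0.088]
wrist_force: [0.8, -0.3, -0.0]
grip_width: 58.0
clock: 31.77
eef_pos: [504.0, -203.9, 144.2]
ee_rot: [0.75, 0.662, 0.0, -0.004]
wrist_force: [1.8, -0.6, -1.3]
grip_width: 58.0
tcp [ 504.  -203.9  144.2] tray [-105.8 -181.8  144.2] toolz [-0.006  0.005 -1.   ] jawyaw -7.1 tooly_z -0.006 w 58.0 F [ 1.8 -0.6 -1.3] t 31.7667
top 381 [ 4.8 11.3] [[-23.4, -118.9], [19.3, -30.8]] [19.1 41.2]
top 143 [ 4.7 13.3] [[-24.1, -11.2], [19.2, 19.6]] [30.5 46.6]
top 120 [ 8.  14.4] [[-23.9, 44.9], [19.9, 69.7]] [13.5 53.2]
[(-120, 20.8), (-114, 23.6), (-108, 24.6), (-102, 26.7), (-96, 28.6), (-90, 28.3), (-84, 30.0), (-78, 33.1), (-72, 32.2), (-66, 34.4), (-60, 35.7), (-54, 36.3), (-48, 38.0), (-42, 39.4), (-36, 40.2), (-30, 34.4), (-24, 35.1), (-18, 36.1), (-12, 38.9), (-6, 38.7), (0, 41.2), (6, 42.5), (12, 43.9), (18, 43.8), (24, 46.7), (30, 42.0), (36, 42.2), (42, 42.9), (48, 44.8), (54, 46.9), (60, 48.1), (66, 50.7), (72, 52.0), (78, 53.0)]
block y [[-48.3, 62.0], [30.5, 164.6]]
scene 551 [-5.9 11.3] [[-22.5, -119.9], [26.5, -30.8]] [12.2 36.7]
scene 229 [-9.  15.3] [[-18.7, -11.4], [26.7, 19.5]] [20.8 42.8]
scene 167 [-2.5 14.6] [[-22.4, 44.4], [25.2, 69.6]] [37.5 47.3]
[(-126, 10.1), (-120, 18.6), (-114, 19.3), (-108, 20.5), (-102, 21.7), (-96, 23.5), (-90, 24.2), (-84, 25.3), (-78, 28.2), (-72, 28.3), (-66, 29.2), (-60, 30.2), (-54, 32.1), (-48, 33.8), (-42, 35.8), (-36, 35.6), (-30, 33.0), (-24, 31.3), (-18, 32.9), (-12, 34.2), (-6, 35.2), (0, 36.0), (6, 38.7), (12, 40.5), (18, 42.0), (24, 43.2), (30, 42.6), (36, 38.4), (42, 40.1), (48, 41.1), (54, 43.4), (60, 45.0), (66, 45.3), (72, 47.4), (78, 50.0)]
block y [[-44.1, 61.5], [35.7, 167.9]]
```

View pics/s19z.png

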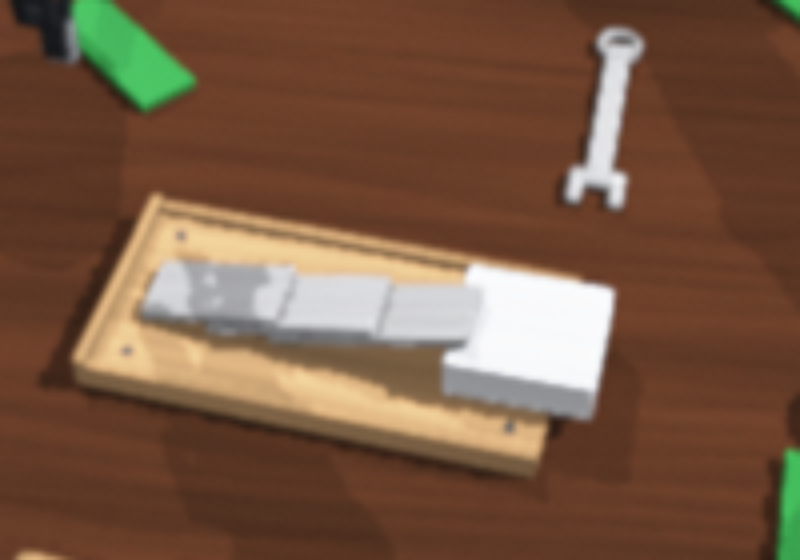

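The spacing is now about 42 mm between lower ends and about 51 mm between centres, well inside the limits. I'm handing the job in.

```bash
python3 -m inch '[[0,0,0,0,0,0],[0,0,0,0,0,0],[0,0,0,0,0,0]]' && python3 -c "
from h import *
print(manip.job_done())"
```

```text
clock: 32.12
eef_pos: [510.7, -206.3, 145.5]
ee_rot: [0.75, 0.661, 0.0, -0.0]
wrist_force: [0.3, 0.3, 1.0]
grip_width: 58.1
the job is handed in; nothing more can be done
None
```

The job is handed in at about 32 s on the clock (limit 67 s). The block lies on its side in the tray, and the long, mid and short plates lean in a shingled row. The hand-in gave no verdict.

**What I did**
- I tipped the block over the step with the closed fingers, without lifting it.
- I laid the long, mid and short plates in that order.
- My first try at gripping the mid plate closed above it. I went in again lower and the plate had not moved.
- The first spacing was about 31–33 mm. That was close to the point where a plate could lie on the one below with its lower end off the floor. I regripped the short plate and then the mid one and slid them outward to make floor contact safer.

**What the last camera checks showed**

| Check | Measured | Limit |
|---|---|---|
| Slopes of long, mid and short plates | about 14.5°, 14° and 11° | 7–34° |
| Distance between neighbouring centres | about 50–53 mm | 25–60 mm |
| Row offset from the tray's middle line | within about 5 mm | 20 mm |
| Block foot in the tray frame, y | about 165–168 mm | 90–180 mm |

**Doubts**
- **Spacing:** the lower ends are about 42 mm apart, not the 30 mm you asked for. When I moved the mid plate, the short one went about 8 mm farther out than I meant.
- **Block overhang:** the block's foot overhangs about 25 mm, not 12 mm.
- **Camera agreement:** the two cameras disagree by about 2 mm each way, so I averaged them.
- **Floor contacts:** I worked these out from geometry and wrist force as I set each plate down. I did not measure them directly.
- **Bystanders:** I saw no sign of any having moved in the pictures, but I did not measure them.

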